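# Pour the mixing balls back into their tin

## Robot

A 6-joint arm with a two-finger parallel gripper is mounted at the origin on the work surface; the furniture and walls round the work are solid. World frame = base frame: x ahead of the robot, y to its left, z up, the work surface at z = 0. Lengths are in m, angles in rad, forces in N, time in s.
With the tool pointing down it reaches from about 0.225 to 0.725 m from the base axis. Payload 3.1 kg.
Tool frame: the origin (TCP) lies on the mounting face of the last link; the fingertips stand 173 mm ahead of it and the grasp point (between the pads) lies 155 mm ahead of it; z points along the fingers, y is the line along which they close (so a half turn about z gives the same grasp; the last joint's range is limited). The gripper opens to 85 mm and grips with 20 to 120 N. Pads are 22 mm wide; open, the fingers measure 114 mm over their backs; the gripper's body (76 mm by 85 mm) begins 54 mm behind the grasp point. The pads swing forward as they close: fully open they stand 13 mm farther back than shut.
Start: joints at [-1.409, 0.048, 0.099, 1.622, 0, 1.443], TCP at [0.15, -0.503, 0.405] pointing down, gripper open.
Joint ranges: [-2.91, 2.91], [-0.99, 1.94], [-1.21, 1.42], [-2.12, 2.29], [-1.49, 1.47], [-3.14, 3.14]. Speed limits (rad/s): [2.79, 2.79, 3.14, 3.14, 3.14, 3.14].

## Interface

Orientations are given as a rotation vector (axis times angle).
In Python, from bench import bot gives the robot as it stands.
- The arm moves only by the tool jog_arm, called as a command line: name --argument value ..., lists and objects as JSON in quotes. Schema: {"type":"object","properties":{"segments":{"type":"array","items":{"type":"array","items":{"type":"array","items":{"type":"number"},"minItems":7,"maxItems":7},"minItems":1,"maxItems":20},"minItems":1,"maxItems":1},"grip_n":{"type":"number"},"only":{"type":"string"},"quiet":{"type":"boolean"},"lines":{"type":"string"}},"required":["segments"],"additionalProperties":false}. segments is a list that holds a single list of rows (three levels of brackets), with 1 to 20 rows, each of 7 numbers: dx, dy, dz in units of 25 mm, then a rotation vector rx, ry, rz in rad, then the finger opening in m; each row shifts and turns the commanded pose from where the row before left it, along the tool's axes as they then stand; what a row does not reach is not made up. A row lasts 1/12 s, in which the tool goes at most 0.0417 m and 0.125 rad, less where a joint would pass 70% of its speed; a pose out of reach is approached as far as the arm can. The fingers move at their own pace and stop on an object; grip_n is the grip in N (left out, the last holds). Time passes only in rows, so rows that do not move let the fingers close. The tool returns the time, the measured TCP pose, the force, the opening and the grip force at its end. only (a regular expression) keeps the lines of the reply that match it, lines (a string "A,B") keeps lines A to B, and quiet returns only ok. Input that does not fit is refused with a message, and nothing moves.
- bot.get_state(): the state, without advancing time (a new reading comes with each control period).
- bot.camera(name): name is "scene" or "top" or "wrist"; returns the picture (384x512x3 uint8, red, green, blue); there is no depth.
- bot.get_calibration(name): a dict with "fx", "fy", "cx", "cy" (pixels), "k1" (the pictures are not rectified: a ray, as slopes to the right and down, at radius r is drawn at 1 + k1 r^2 times it, then the intrinsics apply), "rvec" (rotation vector, rad) and "tvec" (3), from world to camera coordinates, as OpenCV has them. Camera axes: x right, y down, z forward; pixel columns grow to the right and rows downward; lengths in m; the calibration is good to about 2 mm. A picture is of the moment at which its call begins: read the wrist's pose just before it. get_calibration takes no time and is no camera call; for the wrist camera it gives the pose at the moment of the call.
- bot.job_done(): hands the job in; it is judged then, once.
The state is a dict: "clock": time; "joint_positions": joint angles; "joint_vel": joint speeds; "joint_efforts": joint torques, N m; "ee_pos": TCP position; "tool_rot": TCP orientation; "contact_force": force on the tool from outside, world axes, zero at the start; "ft_torque": the same for the moment, N m; "grip_width": finger opening in m; "grasp_force": force on a finger pad.
Only numpy, scipy, OpenCV 4.12 (cv2) and the standard library are available. Lean on these libraries where they do the work, as an engineer would, in place of code of your own. Each camera call takes 0.05 s, during which the arm holds its last target. There are 200 camera calls.

## Task

The five washed steel mixing balls lie in the blue scoop: put them away in their shallow green tin. Bring the scoop's spout down to a couple of centimetres above the open tin before you tip it, so that no ball drops from a height or runs off onto the desk; then stand the empty scoop upright on the bare desk and push the tin's lid fully shut. Leave the paint pots, figures and water glass where they stand.

Things in the scene. Friction and masses are not known exactly. Their poses are not given: they have to be found in the camera images.
- scoop: Loose blue pouring scoop, 70 to 120 g, holding the five balls. Origin under the middle of its flat pan, on the desk when it stands; +x to the spout, -x to the black handle, z up. Floor 3 mm thick, flat from x = -45 to +30 mm; inside 72 mm wide; rear wall at x = -46 mm, 30 mm tall; sides 28 mm tall. It stands level by itself, full or empty.
- scoop_lip (a point): Pouring lip, the spout's front end: scoop x = +64.5, y = 0, z = 10 mm. From scoop x = +30 mm the floor rises about 12 degrees to the lip and the sides close to 48 mm apart: the balls stay in while the scoop is level and roll out over the lip once the spout is dipped about 15 degrees; 40 degrees empties it.
- scoop_grip (a point): Middle of the black handle: scoop x = -88, y = 0, z = 30 mm. A straight bar, 78 mm long along the scoop's x, 18 mm wide (y) and 18 mm tall; its underside is 21 mm above the desk. Taken from above with the fingers closing along the scoop's y.
- tin: Shallow green tin with a black liner, fixed on the desk. Origin: under its middle, z up, hinge side at +x, front at -x. Outside 90 mm (x) by 120 mm (y), rim 13 mm high, walls and floor 3 mm thick: the inside is 84 by 114 mm and 10 mm deep.
- tin_lid (a joint): Angle of the tin's hinged lid: 0 shut, 1.95 rad the widest. It stands open (a little past upright) behind the tin; the hinge is stiff, so the lid stays wherever it is left, and about 1 N at its edge turns it. No catch.
- tin_hinge (a point): Middle of the lid's hinge line (along the tin's y), tin x = +47, z = 12 mm.
- lid_front (a point): Middle of the lid's outer front edge, which is the top edge while it stands open; 93 mm from the hinge. The lid is 92 by 123 mm and 13 mm deep with its skirt; shut, its flat top is 23.5 mm above the desk.
- ball_0_center (a point): Centre of one of the five loose steel mixing balls, 14 mm across, 11 g, polished and easily rolling, in the scoop at the start.
- ball_1_center (a point): Centre of one of the five loose steel mixing balls, 14 mm across, 11 g, polished and easily rolling, in the scoop at the start.
- ball_2_center (a point): Centre of one of the five loose steel mixing balls, 14 mm across, 11 g, polished and easily rolling, in the scoop at the start.
- ball_3_center (a point): Centre of one of the five loose steel mixing balls, 14 mm across, 11 g, polished and easily rolling, in the scoop at the start.
- ball_4_center (a point): Centre of one of the five loose steel mixing balls, 14 mm across, 11 g, polished and easily rolling, in the scoop at the start.
- paint_pot_1: Red paint pot with a white lid, 30 mm across, 46 mm tall; loose bystander, leave it standing. Origin under its middle.
- paint_pot_4: Green paint pot with a white lid, 33 mm across, 46 mm tall; loose bystander, leave it standing. Origin under its middle.
- paint_pot_5: Ochre paint pot with a black lid, 30 mm across, 49 mm tall; loose bystander, leave it standing. Origin under its middle.
- mini_1: Grey plastic figure on a round base, 28 mm across, 34 mm tall; loose bystander, leave it standing. Origin under its middle.
- mini_3: Grey plastic figure on a black round base, 32 mm across, 34 mm tall; loose bystander, leave it standing. Origin under its middle.
- rinse_cup: Glass tumbler of grey water, 64 mm across, 85 mm tall; loose bystander, leave it standing. Origin under its middle.

How it is judged:
On the way, in this order (a step that is already met when the one before it is completed fails the run):
1. with all five balls still in the scoop, its lip is over the open tin and not more than 50 mm above the desk (37 mm above the tin's rim) (x of scoop_lip in the frame of tin between -0.045 and 0.045 m and y of scoop_lip in the frame of tin between -0.06 and 0.06 m and z of scoop_lip in the frame of tin below 0.05 m and x of each of ball_0_center, ball_1_center, ball_2_center, ball_3_center, ball_4_center in the frame of scoop below 0.06 m and distance between each of ball_0_center, ball_1_center, ball_2_center, ball_3_center, ball_4_center and scoop below 0.09 m), for 0.1 s.
2. all five balls lie in the tin (x of ball_0_center in the frame of tin between -0.046 and 0.046 m and y of ball_0_center in the frame of tin between -0.061 and 0.061 m and z of each of ball_0_center, ball_1_center, ball_2_center, ball_3_center, ball_4_center in the frame of tin below 0.02 m and x of ball_1_center in the frame of tin between -0.046 and 0.046 m and y of ball_1_center in the frame of tin between -0.061 and 0.061 m and x of ball_2_center in the frame of tin between -0.046 and 0.046 m and y of ball_2_center in the frame of tin between -0.061 and 0.061 m and x of ball_3_center in the frame of tin between -0.046 and 0.046 m and y of ball_3_center in the frame of tin between -0.061 and 0.061 m and x of ball_4_center in the frame of tin between -0.046 and 0.046 m and y of ball_4_center in the frame of tin between -0.061 and 0.061 m), for 0.2 s.
At the end, for the whole second after the job is handed in: all five balls lie inside the tin, its lid is shut (below 0.06 rad), and the scoop stands upright (tilt under 0.08 rad, pan not more than 6 mm above the desk) and still, let go; pots, figures and glass still upright (all of step 2 and value of joint tin_lid below 0.06 rad and height (world z) of scoop below 0.006 m and angle between scoop's own z axis and vertical below 0.08 rad and linear speed of scoop below 0.02 m/s and angle between each of paint_pot_1, paint_pot_4, paint_pot_5, mini_1, mini_3, rinse_cup's own z axis and vertical below 0.15 rad); the robot touches nothing.
It fails at once if a ball leaves the scoop over its lip from a height: it is beyond the lip with its centre more than 70 mm above the desk ((x of ball_0_center in the frame of scoop above 0.07 m and height (world z) of ball_0_center above 0.07 m) or (x of ball_1_center in the frame of scoop above 0.07 m and height (world z) of ball_1_center above 0.07 m) or (x of ball_2_center in the frame of scoop above 0.07 m and height (world z) of ball_2_center above 0.07 m) or (x of ball_3_center in the frame of scoop above 0.07 m and height (world z) of ball_3_center above 0.07 m) or (x of ball_4_center in the frame of scoop above 0.07 m and height (world z) of ball_4_center above 0.07 m)).
It fails at once if a ball gets loose on the desk, away from both scoop and tin ((horizontal distance between ball_0_center and tin above 0.095 m and horizontal distance between ball_0_center and scoop above 0.095 m and height (world z) of ball_0_center below 0.012 m) or (horizontal distance between ball_1_center and tin above 0.095 m and horizontal distance between ball_1_center and scoop above 0.095 m and height (world z) of ball_1_center below 0.012 m) or (horizontal distance between ball_2_center and tin above 0.095 m and horizontal distance between ball_2_center and scoop above 0.095 m and height (world z) of ball_2_center below 0.012 m) or (horizontal distance between ball_3_center and tin above 0.095 m and horizontal distance between ball_3_center and scoop above 0.095 m and height (world z) of ball_3_center below 0.012 m) or (horizontal distance between ball_4_center and tin above 0.095 m and horizontal distance between ball_4_center and scoop above 0.095 m and height (world z) of ball_4_center below 0.012 m)).
It fails at once if a pot, a figure or the glass is moved more than 30 mm or knocked over (distance of any of paint_pot_1, paint_pot_4, paint_pot_5, mini_1, mini_3, rinse_cup from where it was at the start of the episode above 0.03 m or angle between any of paint_pot_1, paint_pot_4, paint_pot_5, mini_1, mini_3, rinse_cup's own z axis and vertical above 0.5 rad).
It also fails if it takes over 64 s, if anything falls off the work surface, if the arm or the gripper's body presses on something with over 40 N, if the wrist force passes 120 N, or if a joint passes its speed limit or range.

## Working session

There is one attempt and no reset: what is moved stays moved. The work goes in short steps, Python scripts to look and compute and a tool call to move; the robot and the scene stay as the last step left them, time stands still between calls to the robot, and variables do not carry over. Pictures are saved under pics/ and viewed, at most 10 in all, crops included, and the job is handed in when it is done.

```bash
ls; mkdir -p pics; python3 - <<'E'
from bench import bot
import cv2
for n in("top","scene"):
    im=bot.camera(n); cv2.imwrite(f"pics/{n}0.png",im[:,:,::-1]); print(n,bot.get_calibration(n))
print(bot.get_state())
E
```

```text
bench.py
pics
top {'fx': 399.4535573159277, 'fy': 399.4535573159277, 'cx': 248.55801973200627, 'cy': 191.63664821993265, 'k1': 0.021295337081778682, 'rvec': array([ 1.90598821, -2.31112689,  0.2427011 ]), 'tvec': array([-0.11292476,  0.60838659,  0.79221347])}
scene {'fx': 443.4930072391299, 'fy': 443.4930072391299, 'cx': 248.98420266120755, 'cy': 199.01227016810776, 'k1': -0.17024329436882968, 'rvec': array([ 2.10182958, -0.64049105,  0.34951007]), 'tvec': array([-0.59868826,  0.11601818,  0.81591905])}
{'clock': 0.1, 'joint_positions': array([-1.40878067e+00,  4.86780963e-02,  9.77373759e-02,  1.62204399e+00,
        2.26897233e-06,  1.44298322e+00]), 'joint_vel': array([ 1.58132916e-03,  5.47866227e-04,  3.40724912e-03, -8.51181146e-04,
        5.93184502e-05, -1.21045170e-03]), 'joint_efforts': array([ 2.66219678e-03, -3.39851975e+01,  3.20935643e+01,  1.57613272e-02,
       -6.08520645e-05,  1.01204325e-06]), 'ee_pos': array([ 0.14998798, -0.50291083,  0.40362452]), 'tool_rot': array([-3.10649818e+00, -4.53354210e-01,  5.51807163e-05]), 'contact_force': array([-0.48630473,  0.62409394,  0.84980387]), 'ft_torque': array([0.00592231, 0.03738704, 0.05361991]), 'grasp_force': 0.0, 'grip_width': 0.08577810579136919}
```

View pics/top0.png

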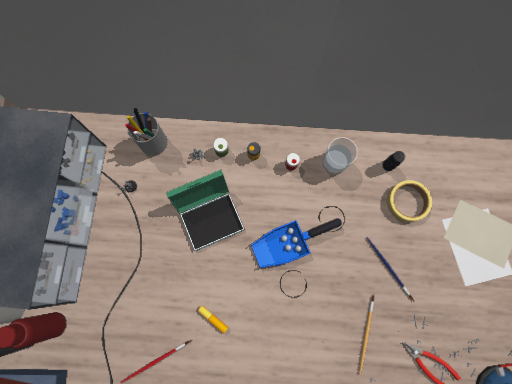

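View pics/scene0.png

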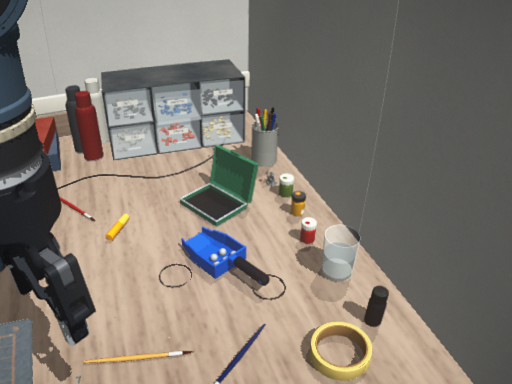

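The top view shows the tin's opening near (211,222), with the lid standing on its upper side. The scoop's pan is near (281,246), its spout pointing left and its handle running to (340,224). The pots stand in the row above. Next I'll measure.

```bash
cat > h.py <<'E'
import numpy as np, cv2
from bench import bot
from scipy.spatial.transform import Rotation as R
def cal(n):
    c=bot.get_calibration(n); return c,R.from_rotvec(c['rvec']).as_matrix(),np.array(c['tvec'])
def ray(n,uv,c=None):
    c,M,t=c or cal(n)
    d=np.array([(uv[0]-c['cx'])/c['fx'],(uv[1]-c['cy'])/c['fy']]); s=d.copy()
    for _ in range(20): s=d/(1+c['k1']*(s@s))
    return -M.T@t, M.T@np.array([s[0],s[1],1])
def plane(n,uv,z,c=None):
    o,d=ray(n,uv,c); return o+d*(z-o[2])/d[2]
def proj(n,p,c=None):
    c,M,t=c or cal(n); q=M@np.asarray(p)+t; s=q[:2]/q[2]; s=s*(1+c['k1']*(s@s))
    return np.array([c['fx']*s[0]+c['cx'],c['fy']*s[1]+c['cy']])
def mask(im,lo,hi):
    return cv2.inRange(cv2.cvtColor(im,cv2.COLOR_RGB2HSV),lo,hi)
def big(m):
    cs,_=cv2.findContours(m,cv2.RETR_EXTERNAL,cv2.CHAIN_APPROX_NONE); return max(cs,key=cv2.contourArea)
E
python3 - <<'E'
from h import *
im=cv2.imread('pics/top0.png')[:,:,::-1].copy()
c=cal('top')
def roi(m,x0,y0,x1,y1):
    o=np.zeros_like(m);o[y0:y1,x0:x1]=m[y0:y1,x0:x1];return o
dark=mask(im,(0,0,0),(180,255,70))
lin=big(roi(dark,175,195,248,250)); r=cv2.minAreaRect(lin); b=cv2.boxPoints(r)
print('liner',r); print([plane('top',p,.012,c).round(4)[:2].tolist() for p in b])
h=big(roi(dark,300,212,350,245)); rh=cv2.minAreaRect(h); bh=cv2.boxPoints(rh)
print('handle',rh);print(plane('top',rh[0],.036,c).round(4)); print([plane('top',p,.036,c).round(4)[:2].tolist() for p in bh])
bl=big(roi(mask(im,(100,120,60),(130,255,255)),245,210,320,275)); rb=cv2.minAreaRect(bl)
print('blue',rb); hull=cv2.approxPolyDP(cv2.convexHull(bl),2,True)[:,0]; print([(p.tolist(),plane('top',p,.028,c).round(4)[:2].tolist()) for p in hull])
g=big(roi(mask(im,(60,80,30),(90,255,255)),160,165,250,255))
hull=cv2.approxPolyDP(cv2.convexHull(g),2,True)[:,0]; print('green',[(p.tolist(),plane('top',p,.013,c).round(4)[:2].tolist()) for p in hull])
for n,b in(("glass",(338,160)),("red",(293,160)),("och",(254,150)),("grn",(221,146)),("mini",(196,155))): print(n,plane('top',b,.04,c).round(3)[:2])
crop=cv2.resize(im[160:290,150:350],None,fx=4,fy=4,interpolation=cv2.INTER_CUBIC)[:,:,::-1].copy()
cv2.imwrite('pics/crop.png',crop)
E
```

```text
liner ((211.51380920410156, 221.53262329101562), (36.37820816040039, 51.32621765136719), 67.06790161132812)
[[0.5636, -0.0689], [0.5885, -0.1815], [0.5073, -0.1989], [0.4837, -0.0881]]
handle ((324.6864318847656, 227.45263671875), (7.99574613571167, 33.99551773071289), 67.61986541748047)
[ 0.4721 -0.375   0.036 ]
[[0.4733, -0.3369], [0.4879, -0.4105], [0.4709, -0.4131], [0.4564, -0.3398]]
blue ((282.01727294921875, 244.79312133789062), (36.39628601074219, 58.4940299987793), 68.19859313964844)
[([308, 232], [0.47, -0.3386]), ([309, 253], [0.4252, -0.3306]), ([276, 266], [0.4117, -0.2549]), ([260, 267], [0.4162, -0.2207]), ([251, 244], [0.468, -0.2111]), ([263, 235], [0.4822, -0.2406]), ([295, 220], [0.5012, -0.3163])]
green [([228, 191], [0.597, -0.183]), ([180, 212], [0.57, -0.0683]), ([166, 192], [0.6216, -0.0442]), ([220, 170], [0.6492, -0.1738])]
glass [ 0.614 -0.438]
red [ 0.633 -0.339]
och [ 0.673 -0.258]
grn [ 0.696 -0.187]
mini [ 0.686 -0.128]
```

View pics/crop.png

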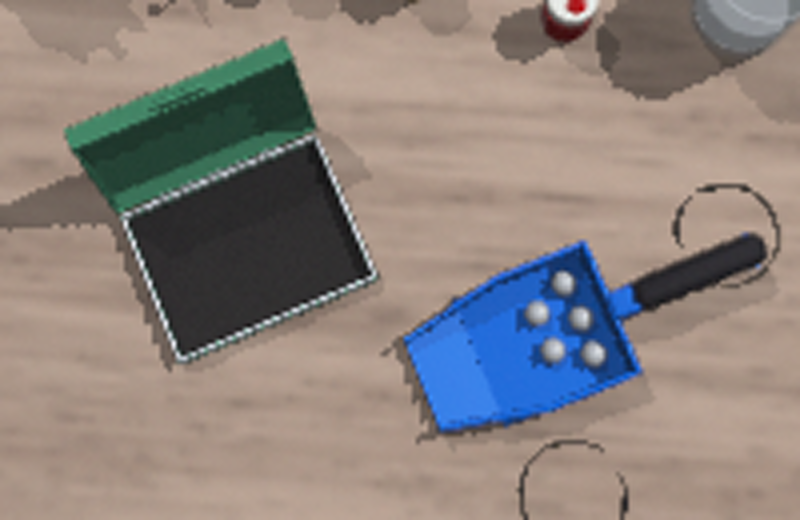

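The crop shows the liner's corners cleanly, with all five balls grouped at the rear of the pan. The handle lies in line with the pan, from (632,300) to (767,245) in the crop. The scoop and tin y axes already nearly line up.

```bash
cat >> h.py <<'E'
def T(p,M): A=np.eye(4);A[:3,:3]=M;A[:3,3]=p;return A
def tcp():
    s=bot.get_state(); return T(s['ee_pos'],R.from_rotvec(s['tool_rot']).as_matrix())
def down(yaw): # tool z down, tool x at world heading yaw
    x=np.array([np.cos(yaw),np.sin(yaw),0]);z=np.array([0,0,-1.]);return np.c_[x,np.cross(z,x),z]
def delta(p,M,off=.155): # needed tool-frame shift and turn to bring point off ahead of TCP to p
    A=tcp(); D=np.linalg.inv(A)@T(np.asarray(p)-M[:,2]*off,M)
    return D[:3,3].round(4),R.from_matrix(D[:3,:3]).as_rotvec().round(4)
E
python3 - <<'E'
from h import *
A=tcp();print(A.round(3)); y=np.arctan2(A[1,0],A[0,0]);print('toolx yaw',np.degrees(y), bot.get_state()['joint_positions'].round(3))
for o in(0,np.pi):print(delta([.4718,-.370,.030],down(np.radians(101.1)+o)))
E
```

```text
[[ 0.958  0.286 -0.     0.15 ]
 [ 0.286 -0.958  0.002 -0.503]
 [ 0.    -0.002 -1.     0.404]
 [ 0.     0.     0.     1.   ]]
toolx yaw 16.605947060285665 [-1.409  0.049  0.098  1.622  0.     1.443]
(array([ 0.3463, -0.0349,  0.2188]), array([-0.0016, -0.0018, -1.4747]))
(array([ 0.3463, -0.0349,  0.2188]), array([-1.9000e-03,  1.6000e-03,  1.6669e+00]))
```
q1 at -1.409 with q6 1.443: tool yaw = q1 - q6 ... x yaw = 16.6°=.29. q1+... q6=1.443: flipped tool: yaw = q1 - q6 + c → .29 = -1.409 -1.443 + c → c=3.142. or rot sign other: q1+q6=.034.. +c; not. So yaw=q1-q6+π. Target yaw 101.1°=1.765, q1=atan2(-.37,.47)=-.667: q6 = q1+π-yaw=.71. Good. Option A's alternative: q6=3.85 no / -2.43. Use option with yaw = scoop yaw (tool x=+scoop x): rz=-1.4747... (tool z down so negative = world +). At pour q1=-.5: q6=.87. Good. For lid: any.

The rows are not in the units I measure in: shifts go in units of 25 mm. I convert before sending: 0.0346 m is 1.384, 0.008 m is 0.32.

jog_arm --segments '[[[1.384,-0.14,0.32,0,0,0,0.085],[1.384,-0.14,0.32,0,0,0,0.085],[1.384,-0.14,0.32,0,0,0,0.085],[1.384,-0.14,0.32,0,0,0,0.085],[1.384,-0.14,0.32,0,0,0,0.085],[1.384,-0.14,0.32,0,0,0,0.085],[1.384,-0.14,0.32,0,0,0,0.085],[1.384,-0.14,0.32,0,0,0,0.085],[1.384,-0.14,0.32,0,0,0,0.085],[1.384,-0.14,0.32,0,0,0,0.085]]]' --grip_n 110

```text
clock: 0.93
ee_pos: [0.4729, -0.3696, 0.3236]
tool_rot: [-3.108, -0.454, 0.001]
contact_force: [-0.2, -0.4, 0.7]
grip_width: 0.085
grasp_force: 0.0
```

jog_arm --segments '[[[0,0,0,0,0,-0.1229,0.085],[0,0,0,0,0,-0.1229,0.085],[0,0,0,0,0,-0.1229,0.085],[0,0,0,0,0,-0.1229,0.085],[0,0,0,0,0,-0.1229,0.085],[0,0,0,0,0,-0.1229,0.085],[0,0,0,0,0,-0.1229,0.085],[0,0,0,0,0,-0.1229,0.085],[0,0,0,0,0,-0.1229,0.085],[0,0,0,0,0,-0.1229,0.085],[0,0,0,0,0,-0.1229,0.085],[0,0,0,0,0,-0.1229,0.085],[0,0,0,0,0,0,0.085],[0,0,0,0,0,0,0.085]]]'

```text
clock: 2.1
ee_pos: [0.4715, -0.3706, 0.3241]
tool_rot: [-1.999, -2.422, -0.0]
contact_force: [-0.6, 0.4, 0.1]
grip_width: 0.0849
grasp_force: 0.0
```

```bash
python3 - <<'E'
from h import *
im=bot.camera('wrist');c=cal('wrist');cv2.imwrite('pics/w1.png',im[:,:,::-1])
print(delta([.4718,-.370,.030],down(np.radians(101.1))))
for p in([.4718,-.37,.039],[.4421,-.216,.01],[.4545,-.279,0],[.5358,-.1344,.01]): print(proj('wrist',p,c).round(1))
E
```

```text
(array([0.0004, 0.0005, 0.1392]), array([-0.0005, -0.0008, -0.0029]))
[254.  192.2]
[253.9 -11.1]
[254.2  76.9]
[ 401.5 -108.1]
```

View pics/w1.png

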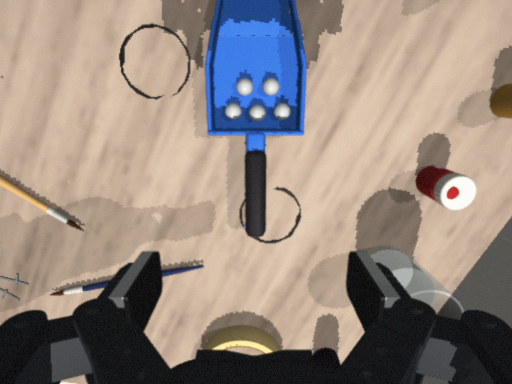

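The wrist view shows the handle vertical at column 255, rows 152 to 236. The pan's rear wall is at row 134 and all five balls are inside, so the gripper is aligned. Next I'll descend and close.

```bash
python3 - <<'E'
from h import *
c=cal('wrist')
for uv,z in(((256,132.5),.030),((255.5,152),.037),((255,236),.037),((255.5,194),.039)): print(plane('wrist',uv,z,c).round(4))
E
```

```text
[ 0.4643 -0.3223  0.03  ]
[ 0.4667 -0.337   0.037 ]
[ 0.4804 -0.4098  0.037 ]
[ 0.4733 -0.3713  0.039 ]
```

jog_arm --segments '[[[0,0.02,1.4,0,0,0,0.085],[0,0,1.4,0,0,0,0.085],[0,0,1.4,0,0,0,0.085],[0,0,0.88,0,0,0,0.085],[0,0,0.468,0,0,0,0.085],[0,0,0,0,0,0,0.085]]]'

```text
clock: 2.65
ee_pos: [0.4706, -0.3692, 0.1819]
tool_rot: [-1.993, -2.419, -0.001]
contact_force: [-0.2, 0.1, -0.5]
grip_width: 0.0848
grasp_force: 0.0
```

jog_arm --segments '[[[0,0,0,0,0,0,0.05],[0,0,0,0,0,0,0.035],[0,0,0,0,0,0,0.028],[0,0,0,0,0,0,0.022],[0,0,0,0,0,0,0.018],[0,0,0,0,0,0,0.014],[0,0,0,0,0,0,0.01],[0,0,0,0,0,0,0.005],[0,0,0,0,0,0,0.0],[0,0,0,0,0,0,0]]]' --grip_n 110

```text
clock: 3.48
ee_pos: [0.4725, -0.3711, 0.1875]
tool_rot: [1.995, 2.424, -0.0]
contact_force: [0.5, -0.2, 6.4]
grip_width: 0.0159
grasp_force: 108.2
```

jog_arm --segments '[[[0,0,-0.12,0,0,0,0],[0,0,-0.16,0,0,0,0],[0,0,-0.2,0,0,0,0],[0,0,-0.24,0,0,0,0],[0,0,-0.24,0,0,0,0],[0,0,-0.2,0,0,0,0],[0,0,-0.16,0,0,0,0],[0,0,-0.08,0,0,0,0],[0,0,0,0,0,0,0]]]'

```text
clock: 4.23
ee_pos: [0.4723, -0.3709, 0.222]
tool_rot: [1.995, 2.425, -0.0]
contact_force: [0.3, 0.1, -1.4]
grip_width: 0.0162
grasp_force: 107.6
```

```bash
python3 - <<'E'
from h import *
im=bot.camera('wrist');a=bot.camera('scene')
im=np.hstack([cv2.resize(im,(400,300)),cv2.resize(a[160:310,120:320],(400,300))])
cv2.imwrite('pics/w2.png',im[:,:,::-1])
E
```

```text
(no output)
```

View pics/w2.png

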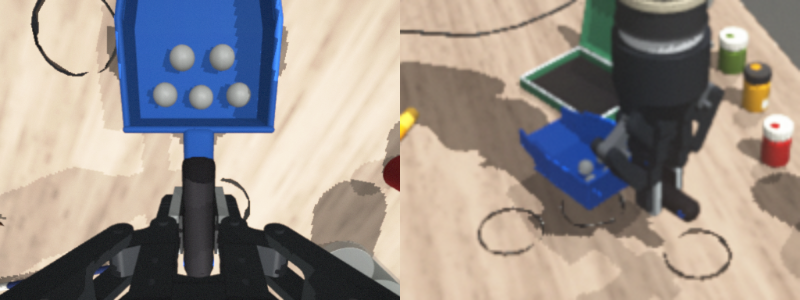

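The scoop is held level with all five balls at the rear of the pan. Next I'll carry it over the tin.

Converted, 0.006 m is 0.24, 0.004 m is 0.16.

jog_arm --segments '[[[0.04,0.12,0,0,0,0,0],[0.08,0.24,0,0,0,0,0],[0.16,0.4,0,0,0,0,0],[0.2,0.56,0,0,0,0,0],[0.24,0.66,0,0,0,0,0],[0.24,0.66,0,0,0,0,0],[0.2,0.56,0,0,0,0,0],[0.16,0.4,0,0,0,0,0],[0.08,0.24,0,0,0,0,0],[0.04,0.12,0,0,0,0,0],[0,0,0.04,0,0,0,0],[0,0,0.04,0,0,0,0],[0,0,0,0,0,0,0],[0,0,0,0,0,0,0],[0,0,0,0,0,0,0]]]'

```text
clock: 5.58
ee_pos: [0.5618, -0.3167, 0.219]
tool_rot: [-1.997, -2.425, 0.0]
contact_force: [0.1, -0.0, -0.6]
grip_width: 0.0159
grasp_force: 107.7
```

```bash
python3 - <<'E'
from h import *
a=bot.camera('top');w=bot.camera('wrist');c=cal('top')
im=np.hstack([cv2.resize(a[150:270,170:330],(480,360),interpolation=cv2.INTER_CUBIC),cv2.resize(w,(320,360))])
cv2.imwrite('pics/w3.png',im[:,:,::-1])
A=tcp(); print(A.round(4))
m=mask(a,(100,120,60),(130,255,255)); b=big(m); hull=cv2.approxPolyDP(cv2.convexHull(b),2,True)[:,0]
print([(p.tolist(),plane('top',p,.05,c).round(4)[:2].tolist()) for p in hull])
E
```

```text
[[-1.918e-01  9.814e-01 -0.000e+00  5.619e-01]
 [ 9.814e-01  1.918e-01 -1.000e-04 -3.166e-01]
 [-1.000e-04 -0.000e+00 -1.000e+00  2.191e-01]
 [ 0.000e+00  0.000e+00  0.000e+00  1.000e+00]]
[([511, 374], [0.1218, -0.6627]), ([511, 383], [0.1063, -0.6572]), ([484, 383], [0.1156, -0.6062]), ([493, 371], [0.1332, -0.6303]), ([506, 371], [0.1287, -0.655])]
```

View pics/w3.png

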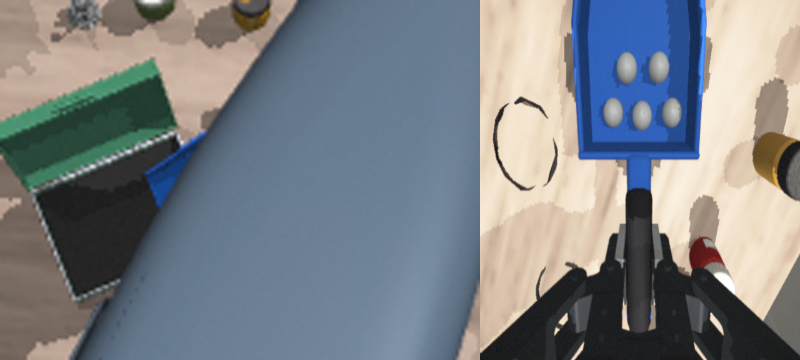

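The top view shows the spout's hinge-side corner over the tin at about (219,208) in the full picture. In the wrist view all five balls are still at the rear. Next I'll work out the lip position and the tipping row.

```bash
python3 - <<'E'
from h import *
tin=np.array([.5358,-.1344]);a=np.radians(12.6);B=np.array([[np.cos(a),-np.sin(a)],[np.sin(a),np.cos(a)]])
A=tcp()
for z in(.045,.055):
    p=plane('top',(219.3,208.3),z); print('corner tin',(B.T@(p[:2]-tin)).round(4),'tool',(np.linalg.inv(A)@np.r_[p,1]).round(4))
l=A@[.159,0,.155+.020,1]; print('lip tin',(B.T@(l[:2]-tin)).round(4),l[2])
for d in(.02,.04):
  p=np.array([.157,0,.175]);Rm=R.from_rotvec([0,-d,0]).as_matrix(); print(d,(p-Rm@p).round(5),'test x axis z:',(A[:3,:3]@Rm)[:,0].round(4))
  Rm=R.from_rotvec([0,d,0]).as_matrix(); print(d,(p-Rm@p).round(5),(A[:3,:3]@Rm)[:,0].round(4))
print(bot.get_state()['joint_positions'].round(2))
E
```

```text
corner tin [ 0.0142 -0.0273] tool [0.1569 0.0242 0.1741 1.    ]
corner tin [ 0.0123 -0.0273] tool [0.1569 0.0223 0.1641 1.    ]
lip tin [-0.01   -0.0246] 0.044086928385507984
0.02 [ 0.00353  0.      -0.0031 ] test x axis z: [-0.1918  0.9812 -0.0201]
0.02 [-0.00347  0.       0.00317] [-0.1918  0.9812  0.0199]
0.04 [ 0.00712  0.      -0.00614] test x axis z: [-0.1917  0.9806 -0.0401]
0.04 [-0.00687  0.       0.00642] [-0.1917  0.9806  0.0399]
[-0.62  0.39  0.13  1.31 -0.    0.76]
```

jog_arm --segments '[[[0,0,0.08,0,0,0,0],[0,0,0.08,0,0,0,0],[0,0,0.08,0,0,0,0],[0,0,0.08,0,0,0,0],[0.14,0,-0.124,0,-0.02,0,0],[0.14,0,-0.124,0,-0.02,0,0],[0.14,0,-0.124,0,-0.02,0,0],[0.14,0,-0.124,0,-0.02,0,0],[0.14,0,-0.124,0,-0.02,0,0],[0.14,0,-0.124,0,-0.02,0,0],[0.14,0,-0.124,0,-0.02,0,0],[0.14,0,-0.124,0,-0.02,0,0],[0.148,0,-0.1,0,-0.02,0,0],[0.148,0,-0.1,0,-0.02,0,0],[0.148,0,-0.1,0,-0.02,0,0],[0.148,0,-0.1,0,-0.02,0,0],[0.148,0,-0.1,0,-0.02,0,0],[0.148,0,-0.1,0,-0.02,0,0],[0.148,0,-0.1,0,-0.02,0,0],[0.148,0,-0.1,0,-0.02,0,0]]]'

```text
clock: 7.35
ee_pos: [0.5501, -0.254, 0.2467]
tool_rot: [1.829, 2.222, -0.297]
contact_force: [-0.9, -0.1, -1.0]
grip_width: 0.0156
grasp_force: 107.8
```

```bash
python3 - <<'E'
from h import *
A=tcp();l=A@[.157,0,.175,1];tin=np.array([.5358,-.1344]);a=np.radians(12.6);B=np.array([[np.cos(a),-np.sin(a)],[np.sin(a),np.cos(a)]])
print('lip tin',(B.T@(l[:2]-tin)).round(4),l[2],'tilt',np.degrees(np.arcsin(-A[2,0])))
E
```

```text
lip tin [-0.0097 -0.0263] 0.031018533875022486 tilt 18.447914441309134
```

jog_arm --segments '[[[0.112,0,-0.084,0,-0.015,0,0],[0.112,0,-0.084,0,-0.015,0,0],[0.112,0,-0.084,0,-0.015,0,0],[0.112,0,-0.084,0,-0.015,0,0],[0.112,0,-0.092,0,-0.015,0,0],[0.112,0,-0.092,0,-0.015,0,0],[0.112,0,-0.092,0,-0.015,0,0],[0.112,0,-0.092,0,-0.015,0,0],[0.112,0,-0.092,0,-0.015,0,0],[0.112,0,-0.092,0,-0.015,0,0],[0.112,0,-0.092,0,-0.015,0,0],[0.112,0,-0.092,0,-0.015,0,0],[0.144,0,-0.124,0,-0.02,0,0],[0.144,0,-0.124,0,-0.02,0,0],[0.144,0,-0.124,0,-0.02,0,0],[0.144,0,-0.124,0,-0.02,0,0],[0.144,0,-0.124,0,-0.02,0,0],[0.144,0,-0.124,0,-0.02,0,0],[0.144,0,-0.124,0,-0.02,0,0],[0.144,0,-0.124,0,-0.02,0,0]]]'

```text
clock: 9.02
ee_pos: [0.5348, -0.1764, 0.2633]
tool_rot: [1.635, 1.987, -0.562]
contact_force: [0.2, -0.2, -1.1]
grip_width: 0.0162
grasp_force: 107.8
```

jog_arm --segments '[[[0.144,0,-0.124,0,-0.02,0,0],[0.144,0,-0.124,0,-0.02,0,0],[0.144,0,-0.124,0,-0.02,0,0],[0.144,0,-0.124,0,-0.02,0,0],[0,0,0,0,0,0,0],[0,0,0,0,0,0,0],[0,0,0,0,0,0,0],[0,0,0,0,0,0,0],[0,0,0,0,0,0,0],[0,0,0,0,0,0,0],[0,0,0,0,0,0,0],[0,0,0,0,0,0,0]]]'

```text
clock: 10.02
ee_pos: [0.5313, -0.1584, 0.2637]
tool_rot: [1.589, 1.931, -0.616]
contact_force: [0.5, 0.3, -0.7]
grip_width: 0.0161
grasp_force: 107.8
```

```bash
python3 - <<'E'
from h import *
A=tcp();l=A@[.157,0,.175,1];tin=np.array([.5358,-.1344]);a=np.radians(12.6);B=np.array([[np.cos(a),-np.sin(a)],[np.sin(a),np.cos(a)]])
print('lip tin',(B.T@(l[:2]-tin)).round(4),l[2],'tilt',np.degrees(np.arcsin(-A[2,0])))
w=bot.camera('wrist');s=bot.camera('scene');t=bot.camera('top')
im=np.hstack([cv2.resize(w,(400,300)),cv2.resize(s[120:270,140:340],(400,300))]);im=np.vstack([im,np.hstack([cv2.resize(t[150:270,150:310],(400,300)),np.zeros((300,400,3),np.uint8)])])
cv2.imwrite('pics/w4.png',im[:,:,::-1])
E
```

```text
lip tin [-0.0097 -0.0245] 0.02859864645270893 tilt 42.39760022901104
```

View pics/w4.png

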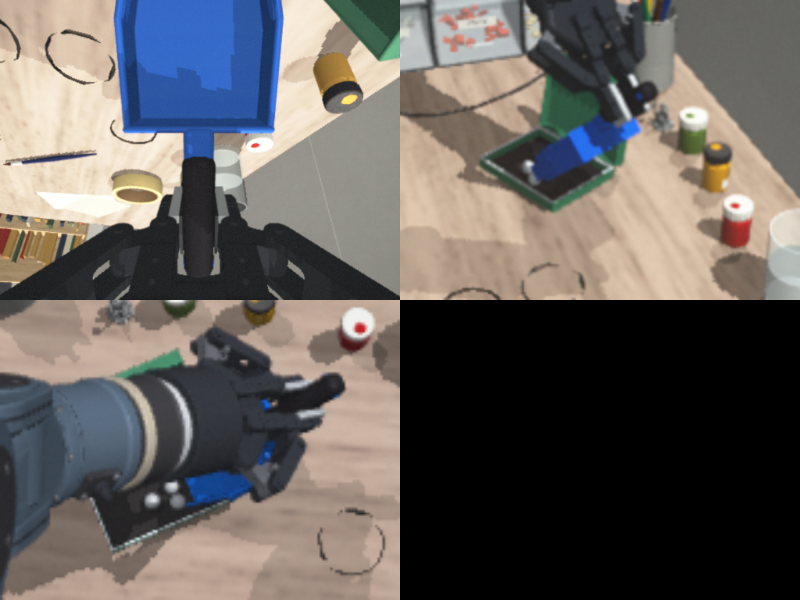

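At least three balls show in the tin under the spout, and the visible part of the pan is empty. I'll raise the scoop, level it, and count the balls.

jog_arm --segments '[[[-0.16,0,-0.172,0,0,0,0],[-0.27,0,-0.296,0,0,0,0],[-0.27,0,-0.296,0,0,0,0],[-0.27,0,-0.296,0,0,0,0],[-0.42,0,0.4,0,0.0617,0,0],[-0.42,0,0.4,0,0.0617,0,0],[-0.42,0,0.4,0,0.0617,0,0],[-0.42,0,0.4,0,0.0617,0,0],[-0.42,0,0.4,0,0.0617,0,0],[-0.42,0,0.4,0,0.0617,0,0],[-0.42,0,0.4,0,0.0617,0,0],[-0.42,0,0.4,0,0.0617,0,0],[-0.42,0,0.4,0,0.0617,0,0],[-0.42,0,0.4,0,0.0617,0,0],[-0.42,0,0.4,0,0.0617,0,0],[-0.42,0,0.4,0,0.0617,0,0],[0,0,0,0,0,0,0],[0,0,0,0,0,0,0]]]'

```text
clock: 11.67
ee_pos: [0.5621, -0.3155, 0.2397]
tool_rot: [1.998, 2.424, -0.002]
contact_force: [-0.5, 0.3, -1.0]
grip_width: 0.0159
grasp_force: 107.7
```

```bash
python3 - <<'E'
from h import *
print(delta([.4725,-.3711,.0325+.03],down(np.radians(101.1))))
print(delta([.5618,-.3167,.0325+.035],down(np.radians(101.1))), tcp().round(3))
E
```

```text
(array([-0.0374, -0.0985,  0.0223]), array([-0.0006,  0.0009, -0.0014]))
(array([-0.0011, -0.0005,  0.0172]), array([-0.0006,  0.0009, -0.0014])) [[-0.191  0.982 -0.     0.562]
 [ 0.982  0.191 -0.001 -0.316]
 [-0.001 -0.001 -1.     0.24 ]
 [ 0.     0.     0.     1.   ]]
```

Converted, -0.0141 m is -0.564, -0.0053 m is -0.212.

jog_arm --segments '[[[-0.212,-0.564,0,0,0,0,0],[-0.212,-0.564,0,0,0,0,0],[-0.212,-0.564,0,0,0,0,0],[-0.212,-0.564,0,0,0,0,0],[-0.212,-0.564,0,0,0,0,0],[-0.212,-0.564,0,0,0,0,0],[-0.212,-0.564,0,0,0,0,0],[0,0,0.48,0,0,0,0],[0,0,0.48,0,0,0,0],[0,0,0.48,0,0,0,0],[0,0,0.28,0,0,0,0],[0,0,0.16,0,0,0,0],[0,0,0.08,0,0,0,0],[0,0,0.04,0,0,0,0],[0,0,0,0,0,0,0],[0,0,0,0,0,0,0]]]'

```text
clock: 13.0
ee_pos: [0.4727, -0.3699, 0.1902]
tool_rot: [1.995, 2.426, 0.0]
contact_force: [0.5, -0.5, -1.1]
grip_width: 0.0162
grasp_force: 107.8
```

```bash
python3 - <<'E'
from h import *
t=bot.camera('top');w=bot.camera('wrist')
im=np.hstack([cv2.resize(t[150:270,160:300],(420,360),interpolation=cv2.INTER_CUBIC),cv2.resize(w,(380,360))])
cv2.imwrite('pics/w5.png',im[:,:,::-1])
E
```

```text
(no output)
```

View pics/w5.png

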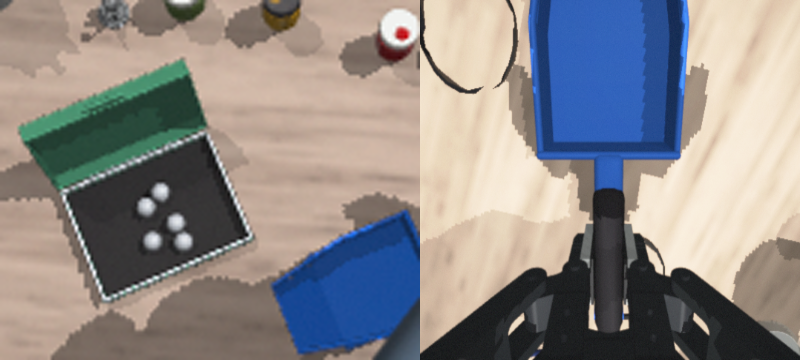

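All five balls lie in the tin and the scoop is empty. I'll lower the last few millimetres and release.

Converted, 0.001 m is 0.04, 0.0007 m is 0.028.

jog_arm --segments '[[[0,0,0.04,0,0,0,0],[0,0,0.04,0,0,0,0],[0,0,0.028,0,0,0,0],[0,0,0,0,0,0,0],[0,0,0,0,0,0,0]]]'

```text
clock: 13.52
ee_pos: [0.4724, -0.3701, 0.1876]
tool_rot: [1.996, 2.425, 0.0]
contact_force: [-0.8, -0.2, 2.2]
grip_width: 0.016
grasp_force: 108.3
```

jog_arm --segments '[[[0,0,0,0,0,0,0.02],[0,0,0,0,0,0,0.024],[0,0,0,0,0,0,0.03],[0,0,0,0,0,0,0.04],[0,0,0,0,0,0,0.06],[0,0,0,0,0,0,0.085],[0,0,0,0,0,0,0.085],[0,0,0,0,0,0,0.085],[0,0,0,0,0,0,0.085],[0,0,0,0,0,0,0.085],[0,0,0,0,0,0,0.085],[0,0,0,0,0,0,0.085]]]'

```text
clock: 14.52
ee_pos: [0.4722, -0.3699, 0.1869]
tool_rot: [-1.996, -2.426, -0.0]
contact_force: [0.6, 0.3, 0.5]
grip_width: 0.0852
grasp_force: 0.0
```

Converted, -0.035 m is -1.4, -0.03 m is -1.2.

jog_arm --segments '[[[0,0,-0.4,0,0,0,0.085],[0,0,-1.2,0,0,0,0.085],[0,0,-1.4,0,0,0,0.05],[0,0,-1.4,0,0,0,0],[0,0,-1.4,0,0,0,0],[0,0,-0.8,0,0,0,0],[0,0,0,0,0,0,0],[0,0,0,0,0,0,0]]]' --grip_n 40

```text
clock: 15.18
ee_pos: [0.4727, -0.3703, 0.3551]
tool_rot: [1.993, 2.422, -0.0]
contact_force: [0.5, -0.7, 0.3]
grip_width: 0.012
grasp_force: 0.0
```

```bash
python3 - <<'E'
from h import *
tin=np.array([.5358,-.1344]);a=np.radians(12.6);B=np.array([[np.cos(a),-np.sin(a)],[np.sin(a),np.cos(a)]])
c=cal('top')
for f in np.radians([90,95,100,105,110]):
    for r,h in((.093,.0115),(.093,-.0015)):
        q=np.array([.047-r*np.cos(f)+h*np.sin(f),0]);z=.012+r*np.sin(f)+h*np.cos(f)
        print(np.degrees(f).round(),q[0].round(4),z.round(4),proj('top',np.r_[tin+B@q,z],c).round(1),end=' ')
    print()
o=tin+B@[.115,0]; print(delta(np.r_[o,.125],down(np.radians(101.1)),.173),o)
print(B.T@(np.array([.4719,-.3698])-tin))
E
```

```text
90.0 0.0585 0.105 [196.4 189. ] 90.0 0.0455 0.105 [198.8 194.7] 
95.0 0.0666 0.1036 [195.1 185.6] 95.0 0.0536 0.1048 [197.4 191.2] 
100.0 0.0745 0.1016 [193.7 182.4] 100.0 0.0617 0.1038 [195.9 187.7] 
105.0 0.0822 0.0989 [192.5 179.4] 105.0 0.0696 0.1022 [194.6 184.5] 
110.0 0.0896 0.0955 [191.4 176.6] 110.0 0.0774 0.0999 [193.3 181.3] 
(array([0.2226, 0.2222, 0.0568]), array([0.0032, 0.0042, 0.0001])) [ 0.64803043 -0.10931353]
[-0.113712   -0.21579145]
```

jog_arm --segments '[[[0.892,0.888,0,0,0,0,0],[0.892,0.888,0,0,0,0,0],[0.892,0.888,0,0,0,0,0],[0.892,0.888,0,0,0,0,0],[0.892,0.888,0,0,0,0,0],[0.892,0.888,0,0,0,0,0],[0.892,0.888,0,0,0,0,0],[0.892,0.888,0,0,0,0,0],[0.892,0.888,0,0,0,0,0],[0.892,0.888,0,0,0,0,0],[0,0,1.2,0,0,0,0],[0,0,1.2,0,0,0,0],[0,0,1.2,0,0,0,0],[0,0,0.56,0,0,0,0],[0,0,0,0,0,0,0],[0,0,0,0,0,0,0]]]'

```text
clock: 16.52
ee_pos: [0.6459, -0.1079, 0.2449]
tool_rot: [-1.992, -2.421, 0.004]
contact_force: [-0.0, 0.1, 0.4]
grip_width: -0.0002
grasp_force: 0.0
```

```bash
python3 - <<'E'
from h import *
A=tcp();tin=np.array([.5358,-.1344]);a=np.radians(12.6);B=np.array([[np.cos(a),-np.sin(a)],[np.sin(a),np.cos(a)]])
p=(A@[0,0,.173,1])[:3];print('tip tin',(B.T@(p[:2]-tin)).round(4),p[2].round(4))
w=bot.camera('wrist');s=bot.camera('scene')
cv2.imwrite('pics/w6.png',np.hstack([cv2.resize(w,(400,300)),cv2.resize(s[120:270,140:340],(400,300))])[:,:,::-1])
E
```

```text
tip tin [0.1122 0.0024] 0.0719
```

View pics/w6.png

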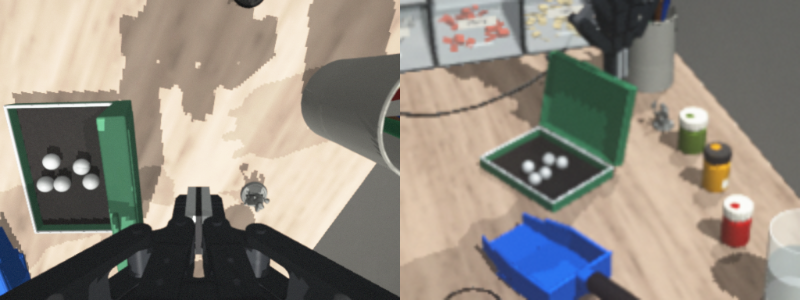

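The fingers stand behind the open lid, clear of the figure, and all five balls are in the tin. I'll sweep the lid shut.

Converted, -0.0105 m is -0.42, -0.009 m is -0.36.

jog_arm --segments '[[[0,-0.42,-0.08,0,0,0,0],[0,-0.42,-0.08,0,0,0,0],[0,-0.42,-0.08,0,0,0,0],[0,-0.42,-0.08,0,0,0,0],[0,-0.36,0.02,0,0,0,0],[0,-0.36,0.02,0,0,0,0],[0,-0.36,0.02,0,0,0,0],[0,-0.36,0.02,0,0,0,0],[0,-0.3,0.16,0,0,0,0],[0,-0.3,0.16,0,0,0,0],[0,-0.3,0.16,0,0,0,0],[0,-0.3,0.16,0,0,0,0],[0,-0.212,0.228,0,0,0,0],[0,-0.212,0.228,0,0,0,0],[0,-0.212,0.228,0,0,0,0],[0,-0.108,0.2,0,0,0,0],[0,-0.108,0.2,0,0,0,0],[0,-0.108,0.2,0,0,0,0]]]'

```text
clock: 18.12
ee_pos: [0.5175, -0.1337, 0.2054]
tool_rot: [-1.996, -2.426, -0.001]
contact_force: [-0.1, 0.1, 0.8]
grip_width: -0.0002
grasp_force: 0.1
```

```bash
python3 - <<'E'
from h import *
A=tcp();tin=np.array([.5358,-.1344]);a=np.radians(12.6);B=np.array([[np.cos(a),-np.sin(a)],[np.sin(a),np.cos(a)]])
p=(A@[0,0,.173,1])[:3];print('tip tin',(B.T@(p[:2]-tin)).round(4),p[2].round(4))
E
```

```text
tip tin [-0.0177  0.0047] 0.0324
```

Now I'll press down gently.

Converted, 0.004 m is 0.16, 0.003 m is 0.12.

jog_arm --segments '[[[0,-0.08,0.16,0,0,0,0],[0,-0.08,0.12,0,0,0,0],[0,0,0.08,0,0,0,0],[0,0,0.04,0,0,0,0],[0,0,0,0,0,0,0],[0,0,0,0,0,0,0]]]'

```text
clock: 18.62
ee_pos: [0.5132, -0.1344, 0.1969]
tool_rot: [-1.995, -2.425, 0.001]
contact_force: [-3.3, 1.0, 6.6]
grip_width: 0.0002
grasp_force: 3.3
```

The rows are not in the units I measure in: shifts go in units of 25 mm. I convert before sending: 0.001 m is 0.04.

jog_arm --segments '[[[0,0,0.04,0,0,0,0],[0,0,0,0,0,0,0],[0,0,0,0,0,0,0]]]'

```text
clock: 18.87
ee_pos: [0.5131, -0.1343, 0.1967]
tool_rot: [-1.995, -2.425, 0.002]
contact_force: [-5.9, 1.3, 9.5]
grip_width: 0.0001
grasp_force: 5.3
```

jog_arm --segments '[[[0,0,-0.4,0,0,0,0],[0,0,-1.2,0,0,0,0],[0,0,-1.4,0,0,0,0],[0,0,-1.4,0,0,0,0],[0,0,-1.4,0,0,0,0],[-1.4,-0.8,0,0,0,0,0],[-1.4,-0.8,0,0,0,0,0],[-1.4,-0.8,0,0,0,0,0],[-1.4,-0.8,0,0,0,0,0],[-1.4,-0.8,0,0,0,0,0],[0,0,0,0,0,0,0],[0,0,0,0,0,0,0]]]'

```text
clock: 19.87
ee_pos: [0.4484, -0.3276, 0.3398]
tool_rot: [2.001, 2.422, 0.001]
contact_force: [-0.1, 1.0, -0.7]
grip_width: -0.0001
grasp_force: 0.0
```

```bash
python3 - <<'E'
from h import *
t=bot.camera('top');s=bot.camera('scene')
cv2.imwrite('pics/w7.png',np.hstack([cv2.resize(t[120:290,140:367],(400,300)),cv2.resize(s[120:300,130:370],(400,300))])[:,:,::-1])
E
```

```text
(no output)
```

View pics/w7.png

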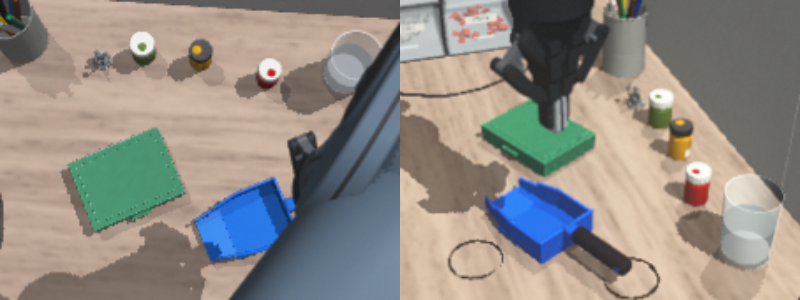

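Both views show the lid flat and shut. The scoop stands level on the bare desk, let go, and the pots, figures and glass are where they were. I'll hand the job in.

```bash
python3 -c "
from bench import bot
print(bot.job_done())"
```

```text
the job is handed in; nothing more can be done
None
```

The job is handed in, though no verdict came back: all five balls are in the tin with its lid pushed shut, the empty scoop stands upright on the bare desk, and the pots, figures and glass look untouched in the last pictures.

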